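# Snap the cleaned feed roller back into the herb slicer

### The job

Put the cleaned feed roller with the cone-shaped ends back into the herb slicer: press it down level between the two spring clips until it snaps fully home in its two V rests, then let go. Feel for the clips and never force it: more than 3 kilograms of push (30 N) on the slicer bends them. Leave the blunt-ended spare roller and everything else on the counter where they are.

Things in the scene. Friction and masses are not known exactly. Their poses are not given: they have to be found in the camera images.
- roller: steel feed roller to fit, on a rack, middle 34 mm above the counter. Drum 30 mm diameter x 62 mm; a 20 mm diameter journal each end; 110 mm overall; the last 4 mm each end is a cone from 20 down to 6 mm diameter. 0.2 to 0.33 kg. Origin at its middle, y along its axis (same either way round). Grip across the drum from above.
- spare: spare roller on the other rack: same drum and journals but only 94 mm overall, with blunt square-cut ends. Does not fit; leave it. Origin at its middle, y along its axis.
- slicer: bench herb slicer, fixed. Origin on the counter under the seat, y along the fitted roller, z up. Grey base 130 x 310 x 20 mm, y -210 to +100. The clip carriage on it has a lower roller (20 mm diameter, 60 mm long, top 52 mm above the counter); either side of that the fingers have free room down to 32 mm above the counter, within 30 mm of the carriage's middle in y.
- seat (a point): nominal middle of the fitted roller, 75 mm above the counter; axes as the slicer's. The carriage (plate with both V rests and clips) is clamped up to 17 mm either way along y from here; this offset is in no reading: find it by sight or by feel. Height and x do not vary. Two 90 degree V rests, 28 mm wide at the top, 41 mm either side of the carriage's middle, centre the journals in x.
- mark_left (a point): where the nose of the +y clip would be with the carriage in mid range (does not follow it): 53.5 mm from the seat along y, 9 mm above it. The clip: plate 26 mm wide in x, faces 58 and 61 mm from the carriage's middle, with an inward nose (radius 2 mm) along the top reaching to 51.5 mm; flat top 11 mm above the seat's height. Under the nose the 110 mm roller has room.
- mark_right (a point): the same for the -y clip. Within about 2 mm of the carriage's middle the cones wedge both clips apart when pressed down and it snaps home (push 8 to 18 N). Farther off, one journal lands on a clip's rigid top, roller's middle about 21 mm above the seat, within 2 mm: a light push (5 N) that stops there tells it from an entry, where it sinks below 18 mm. Raise, shift along y and try again.
- gearbox (a point): middle of the top of the white gearbox on the slicer's -y end: 120 mm (x) x 100 mm (y), top 145 mm above the counter with a 10 mm high black cap on it; its near face is 108 mm from the seat.
- clip_left (a joint): outward give of the clip at the seat's +y end, m: 0 relaxed, 0.008 at most; spring 1.2 N per mm with 2.4 N of preload, polished. About 0.0004 with the roller home and centred, 0.0035 while its ends pass the noses.
- clip_right (a joint): the same for the clip at the seat's -y end.
- rack_a: wooden drying rack, fixed, board 70 x 105 x 6 mm with two 8 mm thick V rests 41 mm either side of its middle. Origin under its middle, y along its roller. Carries the cone-ended roller.
- rack_b: an identical rack with the spare roller; the two racks swap places.
- bowl: white enamel-like bowl, 150 mm across, 45 mm high, a bystander; origin on its underside, z up
- mortar: open brass mortar cup, 90 mm across, 85 mm high, a bystander; origin on its underside, z up
- jar: amber jar, 64 mm across, 100 mm high, a bystander; origin on its underside, z up
- tin: plain metal tin, 68 mm across, 90 mm high, a bystander; origin on its underside, z up
- weight: small brass weight, 32 mm across, 40 mm high, a bystander; origin on its underside, z up
- brush: hand brush lying flat, a bystander; origin on its underside
There are look-alikes about, which are no part of the job. Leave any red look-alike of the roller alone.

How it is judged (in metres and radians):
On the way:
1. the cone-ended roller has been lifted off its rack (height (world z) of roller above 0.06 m), for 0.1 s.
At the end, for the whole second after the job is handed in: The cone-ended roller is snapped home and released: its middle within 3 mm of the seat's height, 4 mm across and 22 mm along the axis (the carriage's range), its axis within 0.06 rad of the seat's, both clips sprung back to under 3 mm of give, at rest, no finger on it (x of roller in the frame of seat between -0.004 and 0.004 m and y of roller in the frame of seat between -0.022 and 0.022 m and z of roller in the frame of seat between -0.003 and 0.003 m and angle between the y axis of roller and the y axis of seat, either way round below 0.06 rad and value of joint each of clip_left, clip_right below 0.003 m and linear speed of roller below 0.02 m/s and contact force between roller and the fingers below 0.1 N); the robot touches nothing.
It fails at once if the roller is forced: it pushes on the slicer with more than 30 N (contact force between roller and slicer above 30 N).
It fails at once if the gripper pushes on the slicer with more than 30 N (contact force between the arm and slicer above 30 N).
It fails at once if the fingers push on the slicer with more than 30 N (contact force between the fingers and slicer above 30 N).
It fails at once if the spare roller is taken or shoved more than 15 mm (distance of spare from where it was at the start of the episode above 0.015 m).
It fails at once if something else on the counter is shoved more than 30 mm (distance of any of bowl, mortar, jar, tin, weight, brush from where it was at the start of the episode above 0.03 m).
It also fails if it takes over 70 s, if anything falls off the work surface, if the arm or the gripper's body presses on something with over 40 N, if the wrist force passes 120 N, or if a joint passes its speed limit or range.

### The arm

A 6-joint arm with a two-finger parallel gripper is mounted at the origin on the work surface. World frame = base frame: x ahead of the robot, y to its left, z up, the work surface at z = 0. Lengths are in mm, angles in rad, forces in N, time in s.
With the tool pointing down it reaches from about 350 to 725 mm from the base axis. Payload 6 kg.
Tool frame: the origin (TCP) lies at the very end of the fingers, on their centre line; the grasp point (between the pads) lies grip_depth behind it (grip_depth is the distance from the TCP to the grasp point, in mm); z points along the fingers, y is the line along which they close (so a half turn about z gives the same grasp; the last joint's range is limited). The gripper opens to 85 mm and grips with 20 to 120 N. Pads are 22 mm wide; open, the fingers measure 114 mm over their backs; the gripper's body (76 mm by 85 mm) begins 54 mm behind the grasp point. The pads swing forward as they close: fully open they stand 13 mm farther back than shut.
Start: joints at [-0.896, 0.04, 0.085, 0, -1.615, -0.334], TCP at [200.553, -565.466, 231.261] pointing down, gripper open.
Joint ranges: [-2.56, 2.56], [-1.29, 2.01], [-1.08, 1.49], [-3.29, 1.98], [-2.81, -0.18], [-2.99, 2.99]. Speed limits (rad/s): [2.57, 2.57, 3.01, 3.14, 3.14, 3.14].

### API

Orientations are given as a unit quaternion [x, y, z, w].
In Python, from plant import sense, get_image, camera_info, close_job, find_in, regions_of, grip_depth gives the robot as it stands.
- The arm moves only by the tool arm_command, never from a script. Its argument "rows" is a list that holds one entry, the list of rows, each a list of 5 numbers: the opening, from 0 (shut) to 1 (fully open), then the shift along the world's x, y, z in mm, then the turn about the world's z in degrees. A call has 1 to 10 rows; each row is the pose to reach, as a shift and turn from the pose commanded when the call began; what a row does not reach only later rows make up. A row lasts 1/8 s, in which the tool goes at most 62.5 mm and 10.7 degrees, less where a joint would pass 70% of its speed; a pose out of reach is approached as far as the arm can. A call with a gripper value outside its range is refused whole. The fingers move at their own pace and stop on an object; "grip_force" is the grip in N (left out, the last holds). Time passes only in rows, so rows that repeat a pose let the fingers close. It gives the time, the measured TCP pose, the force, the opening and the grip force at its end, in the units of the state.
- sense(): the state, without advancing time (a new reading comes with each control period).
- get_image(name): name is "scene" or "top" or "wrist"; returns the picture (480x640x3 uint8, red, green, blue); there is no depth.
- camera_info(name): a dict with "fx", "fy", "cx", "cy" (pixels), "rvec" (rotation vector, rad) and "tvec" (3), from world to camera coordinates, as OpenCV has them. Camera axes: x right, y down, z forward; pixel columns grow to the right and rows downward; lengths in mm; the calibration is good to about 2 mm. A picture is of the moment at which its call begins: read the wrist's pose just before it. camera_info takes no time and is no camera call; for the wrist camera it gives the pose at the moment of the call.
- close_job(): hands the job in; it is judged then, once.
Trained networks look in the newest picture that a camera, given by its name, has taken for a name from the list of things; names that differ only in an ending like _2 or _b are one class to them, and where a whole thing is asked for, a point or a joint stands for the part that bears it (a point fixed in the world has none). Each returns a list of dicts, best first, with "p" (0 to 1); they miss things now and then, are a little off and sometimes report something else, mostly with a low value. They report only what shows in the picture. A call takes as long as a camera call. They do not tell look-alikes from the thing itself.
- find_in(camera, query): "box" ([left, top, width, height] in pixels, round what is visible of it).
- regions_of(camera, query): "pixels" (480x640 bool, what is visible of it) and "box" ([left, top, width, height] in pixels, round what is visible of it).
The state is a dict: "time": time; "joint_pos": joint angles; "dq": joint speeds; "effort": joint torques, N m; "ee_pos": TCP position; "ee_rot": TCP orientation; "wrist_force": force on the tool from outside, world axes, zero at the start; "wrist_torque": the same for the moment, N m; "gripper_width": finger opening in mm; "finger_force": force on a finger pad.
Only numpy, scipy, OpenCV 4.12 (cv2) and the standard library are available. Lean on these libraries where they do the work, as an engineer would, in place of code of your own. Each camera call takes 0.05 s, during which the arm holds its last target. There are 200 camera calls.

## Working session

There is one attempt and no reset: what is moved stays moved. The work goes in short steps, Python scripts to look and compute and a tool call to move; the robot and the scene stay as the last step left them, time stands still between calls to the robot, and variables do not carry over. Pictures are saved under pics/ and viewed, at most 10 in all, crops included, and the job is handed in when it is done.

Besides the shell and the picture viewer there is one more tool, called in YAML: its name, and indented under it one key for each argument. arm_command: Moves the arm, as the interface text tells. Its arguments: {"type":"object","properties":{"rows":{"type":"array","items":{"type":"array","items":{"type":"array","items":{"type":"number"}}}},"grip_force":{"type":"number"}},"required":["rows"]}

```bash
mkdir -p pics; cat > h.py <<'E'
import numpy as np, cv2
from plant import *
def cam(n):
    c=camera_info(n); R=cv2.Rodrigues(np.array(c["rvec"],float))[0]; t=np.array(c["tvec"],float).ravel()
    return np.array([[c["fx"],0,c["cx"]],[0,c["fy"],c["cy"]],[0,0,1]]),R,t
def proj(n,p):
    K,R,t=cam(n); q=(np.atleast_2d(p)@R.T+t)@K.T; return q[:,:2]/q[:,2:]
def lift(n,uv,z):
    K,R,t=cam(n); d=(R.T@np.linalg.inv(K)@np.c_[np.atleast_2d(uv),np.ones(len(np.atleast_2d(uv)))].T).T; o=-R.T@t
    return o+d*((z-o[2])/d[:,2])[:,None]
def save(n,f): 
    im=get_image(n); cv2.imwrite("pics/"+f,im[:,:,::-1]); return im
E
python3 - <<'E'
from h import *
print(grip_depth if not callable(grip_depth) else grip_depth())
a=save("top","t1.png");b=save("scene","s1.png")
for n in("top","scene"):
  K,R,t=cam(n);print(n,-R.T@t,K[0,0])
  for q in("roller","spare","slicer","rack_a","gearbox","clip_left","clip_right"):
    try: print(n,q,[(np.round(d["box"]).tolist(),round(d["p"],2)) for d in find_in(n,q)[:4]])
    except Exception as e: print(q,e)
print(sense())
E
```

```text
18.700000000000003
top [ 438.65608445   21.76921768 1220.96188524] 560.6361646331208
top roller [([177.0, 152.0, 44.0, 23.0], 0.8), ([243.0, 291.0, 50.0, 17.0], 0.75), ([304.0, 158.0, 29.0, 36.0], 0.7), ([235.0, 361.0, 53.0, 24.0], 0.56)]
top spare [([242.0, 221.0, 45.0, 14.0], 0.95)]
top slicer [([337.0, 249.0, 173.0, 84.0], 0.62), ([364.0, 156.0, 34.0, 39.0], 0.5)]
top rack_a [([240.0, 280.0, 56.0, 40.0], 0.97), ([240.0, 214.0, 49.0, 36.0], 0.97)]
top gearbox [([343.0, 252.0, 165.0, 81.0], 0.81)]
top clip_left [([421.0, 282.0, 7.0, 14.0], 0.74), ([366.0, 275.0, 8.0, 11.0], 0.6), ([339.0, 250.0, 168.0, 85.0], 0.25)]
top clip_right [([242.0, 282.0, 55.0, 36.0], 0.46), ([421.0, 280.0, 8.0, 15.0], 0.39)]
scene [1045.08871513  767.05229306  724.1826433 ] 539.6191359032481
scene roller [([206.0, 351.0, 60.0, 34.0], 0.95), ([375.0, 277.0, 45.0, 30.0], 0.89), ([294.0, 391.0, 23.0, 63.0], 0.74), ([435.0, 259.0, 48.0, 28.0], 0.67)]
scene spare [([318.0, 305.0, 38.0, 36.0], 0.87)]
scene slicer [([263.0, 149.0, 101.0, 125.0], 0.83)]
scene rack_a [([306.0, 312.0, 61.0, 44.0], 0.94), ([367.0, 28
[... 157 characters left out ...]
: 0.8, 'joint_pos': array([-8.96265080e-01,  4.01897749e-02,  8.47971324e-02, -2.11605923e-05,
       -1.61551254e+00, -3.33671903e-01]), 'dq': array([-0.0018476 ,  0.00018661, -0.00159241, -0.00109191, -0.00083623,
       -0.00049808]), 'effort': array([ 7.90812974e-04, -3.67895436e+01,  3.47431147e+01,  6.93264216e+00,
       -7.28579307e-04,  2.19248513e-07]), 'ee_pos': array([ 200.57450013, -565.45014927,  231.26126949]), 'ee_rot': array([-1.69606277e-01,  9.85511901e-01,  5.27626744e-05, -1.70346991e-05]), 'wrist_force': array([ 0.29730344, -0.50409841, -0.26518082]), 'wrist_torque': array([-0.01226732, -0.01809078, -0.00744251]), 'finger_force': 0.0, 'gripper_width': 85.39000817245783}
```

```bash
python3 - <<'E'
import cv2
a=cv2.imread("pics/t1.png");b=cv2.imread("pics/s1.png")
cv2.imwrite("pics/t1c.png",cv2.resize(a[140:400,160:520],None,fx=2.2,fy=2.2,interpolation=cv2.INTER_CUBIC))
E
```

```text
(no output)
```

View pics/t1c.png

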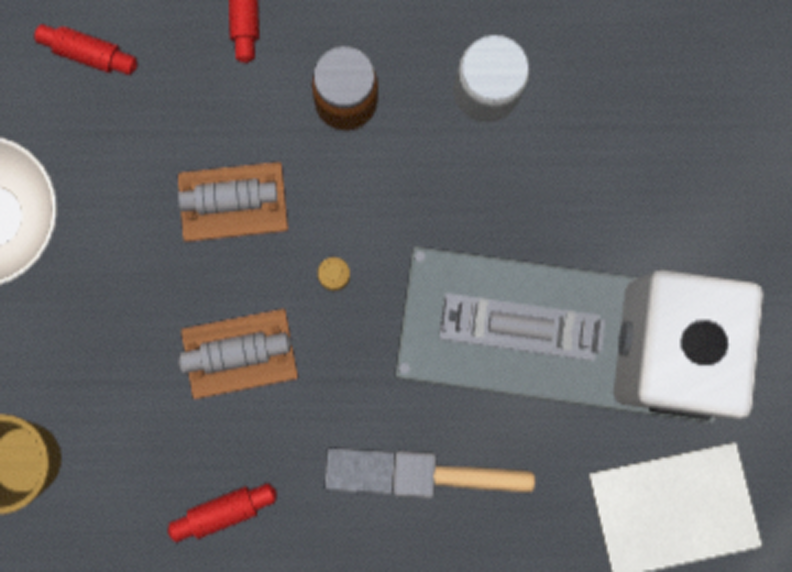

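View pics/s1.png

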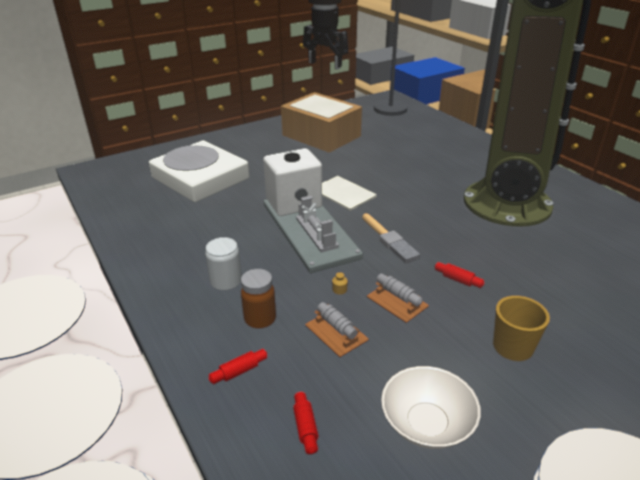

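Top view: grey rollers on racks at (264,229) [shorter, drum overhang small] and (267,300) [longer, tapered]; three red look-alikes at (198,163), (270,150), (261,373); slicer carriage about (396,287), gearbox at (480,296). By length the one at (267,300) should be the cone-ended one; next I measure and crop it.

```bash
cat > m.py <<'E'
from h import *
import cv2
im=get_image("top")
for q in("roller","spare","rack_a"):
  for d in regions_of("top",q):
    ys,xs=np.nonzero(d["pixels"]); 
    if len(xs)<20 or d["p"]<.4: continue
    w=lift("top",np.c_[xs,ys].astype(float),34. if q!="rack_a" else 6.)[:,:2]
    c=w.mean(0); u,s,v=np.linalg.svd(w-c,full_matrices=False); pr=(w-c)@v.T
    col=im[d["pixels"]].mean(0).round()
    (rc,rs,ra)=cv2.minAreaRect(w.astype(np.float32))
    print(q,round(d["p"],2),"mean",c.round(1),"rect",np.round(rc,1),np.round(rs,1),round(ra,1),"ang",round(np.degrees(np.arctan2(v[0,1],v[0,0])),1),"ext",(pr.max(0)-pr.min(0)).round(1),col)
# crops
def crop(x0,y0,x1,y1,f): return cv2.resize(im[y0:y1,x0:x1,::-1],None,fx=f,fy=f,interpolation=cv2.INTER_CUBIC)
A=crop(232,210,302,250,5);B=crop(232,278,302,322,5);C=crop(330,240,430,330,4)
o=np.zeros((430,760,3),np.uint8);o[:200,:350]=A;o[205:425,:350]=B;o[:360,355:755]=C
cv2.imwrite("pics/c2.png",o)
E
python3 m.py
```

```text
roller 0.85 mean [822.7 144.5] rect [824.1 144.3] [102.4  27.6] 3.0 ang -178.3 ext [102.3  28.1] [171.  41.  39.]
roller 0.81 mean [333.  163.2] rect [332.4 163.8] [ 31.4 105.3] 24.5 ang -67.9 ext [105.4  32.5] [168.  45.  44.]
roller 0.75 mean [784.8 302.8] rect [784.6 302.7] [107.1  30.4] 69.5 ang -110.4 ext [107.1  30.5] [166.  43.  42.]
roller 0.58 mean [483.  152.1] rect [482.9 152.6] [ 29.5 105.9] 11.9 ang -79.0 ext [105.9  29.7] [135. 133. 135.]
roller 0.57 mean [ 496.5 -180.5] rect [ 500.4 -178.1] [339.7 139.6] 81.6 ang -96.9 ext [341.8 140.7] [148. 152. 155.]
spare 0.59 mean [634.6 159.4] rect [634.9 160. ] [31.8 95.7] 7.6 ang -84.2 ext [95.6 32. ] [134. 131. 132.]
spare 0.56 mean [516.6 -67.6] rect [516.6 -67.7] [13.1 28.4] 81.6 ang 169.2 ext [28.6 13.6] [134. 135. 141.]
rack_a 0.81 mean [632.5 156.5] rect [634.7 159.2] [ 72.2 107.4] 4.6 ang 90.4 ext [110.   74.7] [146. 102.  71.]
rack_a 0.64 mean [482.5 150.2] rect [483.5 151.5] [ 70.  104.8] 9.9 ang 104.4 ext [107.9  73.6] [151. 104.  71.]
```

View pics/c2.png

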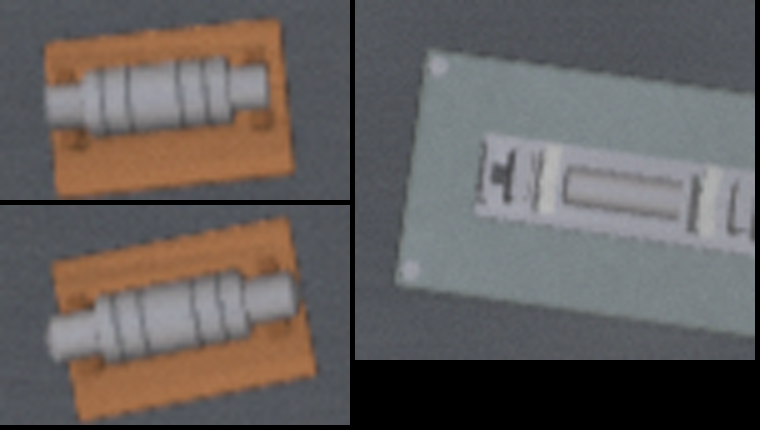

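Crop confirms: the lower grey roller (top px (267,300)) is longer (106 mm) with tapered ends; the upper one (95 mm) is blunt. The carriage shows white V rests at about px (378,285) and (418,287), with the lower roller between them.

```bash
python3 - <<'E'
from h import *
P=lambda x,y:(330+(x-355)/4,240+y/4)
c=lift("top",[P(428,50),P(398,285),P(755,95),P(755,332)],20.);print(c.round(1))
ux=c[0]-c[1];uy1=c[0]-c[2];uy2=c[1]-c[3]
print(np.linalg.norm(ux),[np.degrees(np.arctan2(-v[0],v[1])) for v in(uy1,uy2)],np.degrees(np.arctan2(ux[1],ux[0])))
r=lift("top",[P(565,187),P(685,199)],47.);print("lower roller",r.round(1),r.mean(0))
r=lift("top",[P(547,180),P(708,204)],70.);print("rests",r.round(1),r.mean(0))
print(cam("wrist"), sense()["ee_pos"])
E
```

```text
[[ 582.8  -22.4   20. ]
 [ 457.2   -4.4   20. ]
 [ 556.6 -197.2   20. ]
 [ 430.7 -192.8   20. ]]
126.90825612197224 [np.float64(-8.547522520098356), np.float64(-8.008213415843889)] -8.141488147090223
lower roller [[ 506.8  -91.7   47. ]
 [ 499.9 -154.    47. ]] [ 503.31695198 -122.85097555   47.        ]
rests [[ 509.1  -80.4   70. ]
 [ 496.  -162.2   70. ]] [ 502.5534188  -121.27927138   70.        ]
(array([[364.65704041,   0.        , 322.35804399],
       [  0.        , 364.65704041, 242.20899839],
       [  0.        ,   0.        ,   1.        ]]), array([[-3.33554641e-01,  9.42730458e-01, -7.65242469e-04],
       [ 8.93701793e-01,  3.16465595e-01,  3.18035583e-01],
       [ 3.00064004e-01,  1.05398346e-01, -9.48078468e-01]]), array([599.38757177, -40.81282736, 380.52681752])) [ 200.55557819 -565.46690742  231.26978234]
```

arm_command:
  rows:
    - [[1,40,55,20,8],[1,75,100,40,15],[1,110,150,60,23],[1,147,200,69,31],[1,185,250,69,39],[1,222,300,69,47],[1,260,350,69,55],[1,296,398,69,62],[1,296,398,69,62],[1,296,398,69,62]]

```text
time: 2.25
ee_pos: [496.7, -167.2, 300.2]
ee_rot: [-0.653, 0.757, 0.0, -0.0]
wrist_force: [0.6, -1.7, -0.0]
gripper_width: 85.7
finger_force: 0.0
```

```bash
python3 - <<'E'
from h import *
s=sense();print(s["ee_pos"],s["ee_rot"],s["joint_pos"],s["time"],abs(s["dq"]).max())
im=save("wrist","w1.png")
for q in("slicer","clip_left","clip_right"):
  print(q,[(np.round(d["box"],1).tolist(),round(d["p"],2)) for d in find_in("wrist",q)])
# seat guess overlay points
u=np.array([.1426,.9898,0]);c=np.array([503,-122,0.])
for k in(-61,-51.5,-41,-30,30,41,51.5,61): print(k,proj("wrist",c+k*u+[0,0,86 if abs(k)>45 else 70])[0].round(1))
E
```

```text
[ 496.65381198 -167.22416744  300.21326859] [-6.53123909e-01  7.57251005e-01  3.82029558e-05 -2.72645796e-04] [ 5.97716097e-02 -1.42540040e-01  3.46935527e-02  2.74426604e-04
 -1.74850973e+00 -2.07114497e-01] 2.25 0.031544776662789514
slicer [([241.0, 20.5, 158.0, 290.5], 0.61)]
clip_left [([307.4, 280.5, 23.3, 21.6], 0.8)]
clip_right [([306.5, 179.4, 26.2, 20.1], 0.94)]
-61 [320.9 192.2]
-51.5 [321.  201.6]
-41 [321.2 208.2]
-30 [321.3 218.4]
30 [321.7 270.8]
41 [321.8 279.9]
51.5 [321.9 294.8]
61 [321.9 302.7]
```

View pics/w1.png

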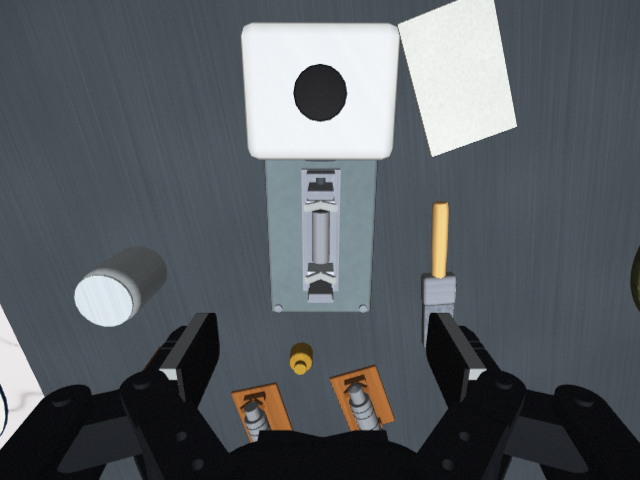

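Wrist picture: slicer upright, gearbox at (320,92), carriage column x≈321 from row 168 to 302, clips at (320,190) and (319,291), both racks at the bottom. Zooming for edges.

```bash
python3 - <<'E'
from h import *
im=cv2.imread("pics/w1.png")
c=cv2.resize(im[160:318,260:380],None,fx=3.75,fy=3.75,interpolation=cv2.INTER_CUBIC)
cv2.imwrite("pics/w1c.png",c)
print(im[150:320,321].mean(1).astype(int).tolist())
E
```

```text
[240, 239, 235, 234, 230, 228, 225, 212, 174, 127, 87, 103, 137, 137, 139, 136, 139, 133, 108, 87, 78, 56, 56, 89, 154, 172, 174, 154, 90, 89, 88, 88, 90, 83, 74, 56, 56, 56, 55, 56, 74, 136, 175, 175, 174, 170, 174, 175, 172, 153, 119, 160, 177, 193, 197, 199, 199, 196, 179, 111, 37, 47, 64, 119, 174, 175, 175, 176, 176, 175, 174, 175, 173, 174, 175, 174, 175, 175, 177, 175, 172, 174, 176, 177, 175, 175, 174, 175, 174, 175, 174, 174, 174, 175, 174, 177, 174, 174, 176, 175, 174, 175, 175, 174, 174, 175, 175, 174, 174, 173, 174, 175, 175, 157, 99, 81, 82, 81, 82, 81, 79, 92, 134, 173, 195, 196, 198, 197, 189, 148, 60, 56, 55, 57, 56, 57, 56, 55, 57, 57, 57, 57, 52, 76, 138, 172, 174, 171, 171, 175, 174, 174, 163, 138, 139, 137, 138, 140, 141, 139, 136, 117, 87, 82, 82, 82, 82, 81, 83, 83]
```

View pics/w1c.png

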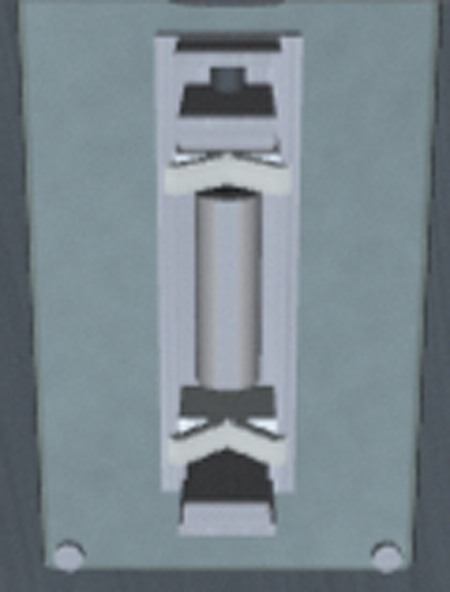

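```bash
python3 - <<'E'
from h import *
f=lambda v,z:lift("wrist",[[321.,v]],z)[0]
u=np.array([.1426,.9898,0])
for n,a,b,z in(("outer",190.8,302.6,86),("inner",199.8,293.6,86),("rollerends",212.9,263.6,52)):
  A,B=f(a,z),f(b,z);print(n,A.round(1),B.round(1),np.linalg.norm(A-B).round(1),((A+B)/2).round(1))
# base/corner & carriage x via columns
P=lambda x,y:(260+x/3.75,160+y/3.75)
cs=lift("wrist",[P(46,568),P(410,568)],20.);print("front corners",cs.round(1),cs.mean(0).round(1))
e=lift("wrist",[P(20,0),P(440,0)],20.);print("edges",e.round(1), e.mean(0))
t=lift("wrist",[P(177,118),P(278,118),P(180,533),P(275,533)],86.);print("cliptops",t.round(1),t[:2].mean(0),t[2:].mean(0))
r=lift("wrist",[P(197,290),P(261,290)],45.);print("lroller",r.mean(0))
v=t[2:].mean(0)-t[:2].mean(0);print(np.degrees(np.arctan2(v[0],v[1])))
E
```

```text
outer [ 494.  -183.7   86. ] [512.7 -61.8  86. ] 123.3 [ 503.4 -122.8   86. ]
inner [ 495.4 -174.8   86. ] [511.  -72.6  86. ] 103.4 [ 503.2 -123.7   86. ]
rollerends [ 498.8 -153.2   52. ] [507.9 -93.8  52. ] 60.2 [ 503.4 -123.5   52. ]
front corners [[583.2 -24.1  20. ]
 [457.7  -5.   20. ]] [520.5 -14.5  20. ]
edges [[ 553.5 -216.1   20. ]
 [ 427.4 -197.    20. ]] [ 490.43794214 -206.54112375   20.        ]
cliptops [[ 507.6 -185.1   86. ]
 [ 481.3 -181.1   86. ]
 [ 526.7  -64.5   86. ]
 [ 499.3  -60.4   86. ]] [ 494.46795774 -183.10808402   86.        ] [512.96225565 -62.461568    86.        ]
lroller [ 503.41158615 -123.0550158    45.        ]
8.71521373286264
```

arm_command:
  rows:
    - [[1,-2,55,0,5],[1,-4,110,-20,10],[1,-6,165,-50,15],[1,-9,220,-80,19],[1,-11,275,-100,19],[1,-14,319,-130,19],[1,-14,319,-160,19],[1,-14,319,-160,19],[1,-14,319,-160,19]]

```text
time: 3.58
ee_pos: [483.4, 150.8, 142.1]
ee_rot: [0.769, -0.64, 0.001, -0.001]
wrist_force: [0.1, -0.1, 1.2]
gripper_width: 85.4
finger_force: 0.0
```

```bash
python3 - <<'E'
from h import *
s=sense();print(s["ee_pos"],s["ee_rot"],s["time"],abs(s["dq"]).max())
im=save("wrist","w2.png")
for d in regions_of("wrist","roller"):
    ys,xs=np.nonzero(d["pixels"]); w=lift("wrist",np.c_[xs,ys].astype(float),34.)[:,:2]
    print(round(d["p"],2),d["box"],np.array(cv2.minAreaRect(w.astype(np.float32))[0]).round(1),np.round(cv2.minAreaRect(w.astype(np.float32))[1:][0],1),cv2.minAreaRect(w.astype(np.float32))[2])
g=proj("wrist",[[483,152.3,34]]);print(g)
p=np.array([483,152.3,34.]);a=np.array([-.19,.98,0])
E
```

```text
[483.3944973  150.76237368 142.07631225] [ 7.68513585e-01 -6.39832533e-01  6.55185455e-04 -8.77475738e-04] 3.575 0.013303442877575056
0.97 [479.7, 216.7, 46.3, 126.3] [341.2 160.3] [ 30.7 106.2] 21.59229850769043
0.95 [301.1, 161.0, 43.1, 150.0] [482.3 152.7] [ 30.8 111.9] 10.958053588867188
[[321.75424025 239.81246382]]
```

View pics/w2.png

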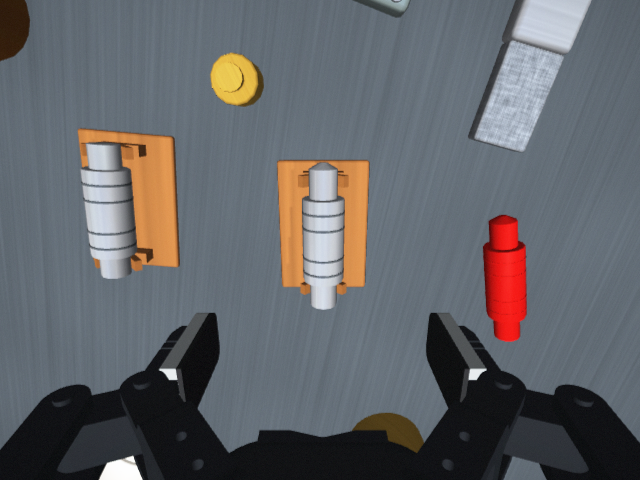

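The wrist picture shows the cone-ended grey roller at (323,236), the blunt spare at (110,210) and a red look-alike at (505,278): choice confirmed. Descending.

arm_command:
  rows:
    - [[1,0,1,-50,0.5],[1,0,1,-90,0.5],[1,0,1,-115,0.5],[1,0,1,-125,0.5],[1,0,1,-125,0.5],[1,0,1,-125,0.5]]
  grip_force: 50

```text
time: 4.42
ee_pos: [483.5, 153.0, 17.0]
ee_rot: [0.772, -0.636, 0.0, -0.001]
wrist_force: [-0.6, -1.7, 1.4]
gripper_width: 85.6
finger_force: 0.0
```

arm_command:
  rows:
    - [[0.2,0,0,0,0],[0.2,0,0,0,0],[0.2,0,0,0,0],[0.2,0,0,0,0],[0.2,0,0,0,0],[0.2,0,0,0,0],[0.2,0,0,0,0]]

```text
time: 5.3
ee_pos: [483.0, 152.8, 15.7]
ee_rot: [0.772, -0.636, 0.0, -0.0]
wrist_force: [2.7, 2.0, 2.1]
gripper_width: 28.5
finger_force: 49.4
```

arm_command:
  rows:
    - [[0.2,0,0,30,0],[0.2,0,0,70,0],[0.2,0,0,106,0],[0.2,4,-50,106,-4],[0.2,8,-105,106,-8],[0.2,12,-160,106,-12],[0.2,16,-215,106,-16],[0.2,21,-276,106,-19.7],[0.2,21,-276,106,-19.7],[0.2,21,-276,106,-19.7]]

```text
time: 6.55
ee_pos: [502.6, -123.5, 119.9]
ee_rot: [-0.651, 0.759, 0.001, -0.001]
wrist_force: [-0.3, -0.2, -3.5]
gripper_width: 28.6
finger_force: 50.1
```

```bash
python3 - <<'E'
from h import *
s=sense();print(s["ee_pos"],s["ee_rot"],s["time"],s["wrist_force"],s["wrist_torque"],s["gripper_width"])
z=s["ee_pos"][2]+18.7
im=save("wrist","w3.png")
for d in regions_of("wrist","roller")[:2]:
    ys,xs=np.nonzero(d["pixels"]); w=lift("wrist",np.c_[xs,ys].astype(float),z)[:,:2]
    r=cv2.minAreaRect(w.astype(np.float32));print(round(d["p"],2),d["box"],np.round(r[0],1),np.round(r[1],1),r[2])
im=cv2.imread("pics/w3.png");cv2.imwrite("pics/w3c.png",cv2.resize(im[150:450,200:440],None,fx=2,fy=2))
u=np.array([.1513,.9885,0]);c=np.array([503.4,-123.3,z])
print([proj("wrist",c+k*u)[0].round(1).tolist() for k in(-55,-31,0,31,55)])
E
```

```text
[ 502.56868607 -123.49558316  119.85465324] [-0.65126548  0.75884837  0.00124038 -0.00093821] 6.55 [-0.30521267 -0.21869269 -3.47992144] [ 0.04043949 -0.06284059  0.02499222] 28.575515123267582
0.94 [281.8, 194.0, 84.4, 243.1] [ 501.3 -125.6] [107.1  30.9] 81.0506362915039
[[318.4, 198.4], [318.5, 262.7], [318.7, 335.6], [318.9, 399.3], [319.0, 443.2]]
```

View pics/w3c.png

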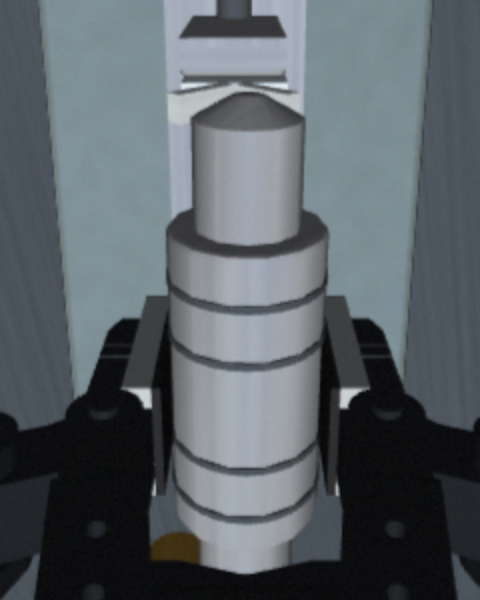

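Wrist crop: roller held level and aligned in the pads; cone tip at crop (247,93) → px (323.5,196.5), drum rim at crop (247,250) → row 275; -y clip visible just beyond.

```bash
python3 - <<'E'
from h import *
z=sense()["ee_pos"][2]+18.7
u=np.array([.1513,.9885,0]);c=np.array([502.6,-123.5,z])
for d in(-4,-2,0,2):print(d,[proj("wrist",c+(k+d)*u+[0,0,h])[0].round(1).tolist() for k,h in((-55,3),(-31,15),(31,15),(-51,10))])
print(lift("wrist",[[323.5,196.5]],z+3),lift("wrist",[[323.5,275]],z+15))
E
```

```text
-4 [[320.5, 187.9], [320.5, 268.2], [320.5, 420.1], [320.5, 204.2]]
-2 [[320.5, 193.8], [320.5, 273.9], [320.6, 424.3], [320.5, 210.3]]
0 [[320.5, 199.7], [320.5, 279.5], [320.6, 428.5], [320.5, 216.4]]
2 [[320.5, 205.5], [320.5, 285.1], [320.6, 432.6], [320.5, 222.4]]
[[ 493.13209263 -178.7871387   142.23522002]] [[ 496.68907953 -155.59307517  154.23522002]]
```

arm_command:
  rows:
    - [[0.2,1.5,1.3,-15,0],[0.2,1.5,1.3,-28,0],[0.2,1.5,1.3,-36,0],[0.2,1.5,1.3,-36,0],[0.2,1.5,1.3,-36,0]]

```text
time: 7.28
ee_pos: [505.3, -122.2, 85.7]
ee_rot: [-0.652, 0.759, -0.0, 0.0]
wrist_force: [0.6, -0.3, -1.9]
gripper_width: 28.3
finger_force: 50.1
```

arm_command:
  rows:
    - [[0.2,0,0,-1,0],[0.2,0,0,-2,0],[0.2,0,0,-3,0],[0.2,0,0,-3,0]]

```text
time: 7.78
ee_pos: [505.0, -122.2, 82.2]
ee_rot: [-0.652, 0.759, 0.0, -0.0]
wrist_force: [-0.4, -0.3, -3.4]
gripper_width: 28.8
finger_force: 50.1
```

arm_command:
  rows:
    - [[0.2,0,0,-1,0],[0.2,0,0,-2,0],[0.2,0,0,-2,0]]

```text
time: 8.15
ee_pos: [505.0, -122.1, 80.1]
ee_rot: [-0.652, 0.759, 0.0, -0.0]
wrist_force: [0.2, -0.6, -2.5]
gripper_width: 28.6
finger_force: 50.1
```

arm_command:
  rows:
    - [[0.2,-0.5,0,-1,0],[0.2,-0.5,0,-1,0]]

```text
time: 8.4
ee_pos: [504.5, -122.2, 79.2]
ee_rot: [-0.652, 0.759, 0.0, -0.0]
wrist_force: [0.2, -0.4, -3.5]
gripper_width: 28.3
finger_force: 50.1
```

arm_command:
  rows:
    - [[0.2,0,0,-1,0],[0.2,0,0,-1,0]]

```text
time: 8.65
ee_pos: [504.5, -122.1, 78.1]
ee_rot: [-0.652, 0.759, 0.0, -0.0]
wrist_force: [-0.6, -0.5, -2.7]
gripper_width: 28.7
finger_force: 50.1
```

arm_command:
  rows:
    - [[0.2,0,0,-1,0],[0.2,0,0,-1,0]]

```text
time: 8.9
ee_pos: [504.5, -122.2, 77.2]
ee_rot: [-0.652, 0.759, 0.0, -0.0]
wrist_force: [-0.0, 0.8, -2.6]
gripper_width: 28.4
finger_force: 50.1
```

arm_command:
  rows:
    - [[0.2,0,0,-1,0],[0.2,0,0,-1,0]]

```text
time: 9.15
ee_pos: [504.5, -122.2, 76.2]
ee_rot: [-0.652, 0.759, 0.0, -0.0]
wrist_force: [-0.2, 0.7, -2.4]
gripper_width: 28.6
finger_force: 50.1
```

arm_command:
  rows:
    - [[0.2,0,0,-1,0],[0.2,0,0,-1,0]]

```text
time: 9.4
ee_pos: [504.6, -122.1, 75.3]
ee_rot: [-0.652, 0.759, -0.0, 0.0]
wrist_force: [0.2, 0.6, -1.7]
gripper_width: 29.0
finger_force: 50.1
```

arm_command:
  rows:
    - [[0.2,0,0,-1,0],[0.2,0,0,-1,0]]

```text
time: 9.65
ee_pos: [504.8, -122.1, 74.5]
ee_rot: [-0.652, 0.759, -0.0, 0.0]
wrist_force: [0.7, 1.2, -1.6]
gripper_width: 28.7
finger_force: 50.2
```

arm_command:
  rows:
    - [[0.2,0,0,-1,0],[0.2,0,0,-1,0]]

```text
time: 9.9
ee_pos: [504.8, -122.1, 73.6]
ee_rot: [-0.652, 0.758, -0.0, 0.0]
wrist_force: [1.2, 2.1, 0.0]
gripper_width: 28.5
finger_force: 50.3
```

arm_command:
  rows:
    - [[0.2,0,0.6,-1,0],[0.2,0,0.6,-1,0]]

```text
time: 10.15
ee_pos: [504.9, -121.7, 72.8]
ee_rot: [-0.652, 0.759, -0.0, 0.0]
wrist_force: [0.6, 0.8, 1.6]
gripper_width: 28.7
finger_force: 50.5
```

arm_command:
  rows:
    - [[0.2,0,0,-1,0],[0.2,0,0,-1,0]]

```text
time: 10.4
ee_pos: [505.0, -121.8, 71.9]
ee_rot: [-0.652, 0.759, -0.001, 0.0]
wrist_force: [0.1, 1.1, 3.6]
gripper_width: 28.9
finger_force: 50.7
```

arm_command:
  rows:
    - [[0.2,0,0,-1,0],[0.2,0,0,-1,0]]

```text
time: 10.65
ee_pos: [505.1, -121.7, 71.0]
ee_rot: [-0.652, 0.759, -0.001, 0.0]
wrist_force: [1.4, 0.8, 4.1]
gripper_width: 28.4
finger_force: 50.8
```

arm_command:
  rows:
    - [[0.2,0,0,-1,0],[0.2,0,0,-1,0]]

```text
time: 10.9
ee_pos: [504.2, -121.4, 68.6]
ee_rot: [-0.652, 0.759, 0.001, -0.0]
wrist_force: [-0.5, 1.4, 2.6]
gripper_width: 28.5
finger_force: 50.6
```

arm_command:
  rows:
    - [[0.2,0,0,-1,0],[0.2,0,0,-1,0]]

```text
time: 11.15
ee_pos: [504.2, -121.5, 67.7]
ee_rot: [-0.652, 0.759, 0.0, -0.0]
wrist_force: [-0.5, 1.3, 0.5]
gripper_width: 28.8
finger_force: 50.7
```

arm_command:
  rows:
    - [[0.2,0,0,-1,0],[0.2,0,0,-1,0]]

```text
time: 11.4
ee_pos: [504.5, -121.5, 66.8]
ee_rot: [-0.652, 0.759, 0.0, -0.0]
wrist_force: [0.3, 0.8, -0.1]
gripper_width: 28.5
finger_force: 50.6
```

arm_command:
  rows:
    - [[0.2,0,0,-1,0],[0.2,0,0,-2,0],[0.2,0,0,-2,0]]

```text
time: 11.78
ee_pos: [504.6, -121.5, 65.0]
ee_rot: [-0.652, 0.759, 0.0, 0.0]
wrist_force: [2.5, 0.3, 0.5]
gripper_width: 28.9
finger_force: 50.6
```

arm_command:
  rows:
    - [[0.2,0,0,-1,0],[0.2,0,0,-2,0],[0.2,0,0,-2,0]]

```text
time: 12.15
ee_pos: [503.7, -121.3, 61.8]
ee_rot: [-0.652, 0.759, 0.001, -0.001]
wrist_force: [1.6, 0.9, -7.0]
gripper_width: 28.4
finger_force: 50.2
```

arm_command:
  rows:
    - [[0.2,0,0,-1,0],[0.2,0,0,-2,0],[0.2,0,0,-2,0]]

```text
time: 12.52
ee_pos: [504.0, -121.4, 60.4]
ee_rot: [-0.652, 0.759, 0.001, -0.0]
wrist_force: [-0.0, 0.6, -7.1]
gripper_width: 28.6
finger_force: 50.1
```

arm_command:
  rows:
    - [[0.2,0,0,-1,0],[0.2,0,0,-2,0],[0.2,0,0,-2,0]]

```text
time: 12.9
ee_pos: [504.8, -121.6, 59.3]
ee_rot: [-0.652, 0.759, -0.0, 0.0]
wrist_force: [1.2, -0.1, -5.7]
gripper_width: 28.5
finger_force: 50.1
```

arm_command:
  rows:
    - [[0.2,0,0,-1,0],[0.2,0,0,-1,0]]

```text
time: 13.15
ee_pos: [504.8, -121.5, 58.4]
ee_rot: [-0.652, 0.759, -0.0, 0.0]
wrist_force: [1.2, 1.6, -5.2]
gripper_width: 28.1
finger_force: 50.1
```

arm_command:
  rows:
    - [[0.2,0,0,-1,0],[0.2,0,0,-1,0]]

```text
time: 13.4
ee_pos: [505.0, -121.5, 57.8]
ee_rot: [-0.652, 0.758, -0.0, 0.0]
wrist_force: [1.2, 2.8, -3.6]
gripper_width: 28.7
finger_force: 50.3
```

arm_command:
  rows:
    - [[0.2,0,0,-1,0],[0.2,0,0,-1,0]]

```text
time: 13.65
ee_pos: [505.3, -121.7, 57.2]
ee_rot: [-0.652, 0.758, -0.001, 0.001]
wrist_force: [2.0, 0.9, 0.7]
gripper_width: 28.8
finger_force: 50.7
```

arm_command:
  rows:
    - [[0.2,0,0,-1,0],[0.2,0,0,-1,0]]

```text
time: 13.9
ee_pos: [505.7, -121.8, 56.8]
ee_rot: [-0.652, 0.758, -0.001, 0.001]
wrist_force: [3.0, 0.8, 6.2]
gripper_width: 28.7
finger_force: 51.2
```

arm_command:
  rows:
    - [[0.2,0,0,-1,0],[0.2,0,0,-1,0]]

```text
time: 14.15
ee_pos: [505.8, -121.9, 56.5]
ee_rot: [-0.652, 0.758, -0.001, 0.001]
wrist_force: [-0.1, 1.6, 8.8]
gripper_width: 28.7
finger_force: 51.6
```

arm_command:
  rows:
    - [[0.5,0,0,1,0],[0.7,0,0,1,0],[0.7,0,0,1,0],[0.7,0,0,1,0],[0.7,0,0,1,0],[0.7,0,0,1,0]]

```text
time: 14.9
ee_pos: [504.5, -121.6, 55.2]
ee_rot: [-0.652, 0.759, 0.0, -0.0]
wrist_force: [-0.3, -0.2, 0.2]
gripper_width: 59.8
finger_force: 0.0
```

arm_command:
  rows:
    - [[0.7,0,0,30,0],[0.7,0,0,80,0],[0.7,0,0,140,0],[0.7,0,0,200,0],[0.7,-7,-45,244,0],[0.7,-7,-45,244,0],[0.7,-7,-45,244,0]]

```text
time: 15.78
ee_pos: [497.5, -166.5, 298.6]
ee_rot: [-0.651, 0.759, 0.001, -0.0]
wrist_force: [-0.2, -0.4, -1.1]
gripper_width: 59.7
finger_force: 0.0
```

```bash
python3 - <<'E'
from h import *
s=sense();print(s["ee_pos"],s["time"],s["wrist_force"])
im=save("wrist","w4.png")
u=np.array([.1513,.9885,0]);c=np.array([503.4,-123.3,0])
for d in regions_of("wrist","roller")[:4]:
    ys,xs=np.nonzero(d["pixels"]); w=lift("wrist",np.c_[xs,ys].astype(float),75.)[:,:2]
    r=cv2.minAreaRect(w.astype(np.float32));print(round(d["p"],2),d["box"],np.round(r[0],1),np.round(r[1],1),r[2])
for q in("clip_left","clip_right"):print(q,[(np.round(d["box"],1).tolist(),round(d["p"],2)) for d in find_in("wrist",q)])
print([proj("wrist",c+k*u+[0,0,86])[0].round(1).tolist() for k in(-61,-51.5,51.5,61)],[proj("wrist",c+k*u+[0,0,h])[0].round(1).tolist() for k,h in((-31,90),(31,90),(-49,85),(49,85))])
cv2.imwrite("pics/w4c.png",cv2.resize(im[160:318,260:380,::-1],None,fx=3.75,fy=3.75,interpolation=cv2.INTER_CUBIC))
E
```

```text
[ 497.45640915 -166.47233264  298.59236215] 15.775 [-0.24146322 -0.36224049 -1.14254844]
0.82 [305.8, 200.2, 29.2, 91.7] [ 504.3 -119.2] [103.6  30. ] 81.94532775878906
clip_left [([310.6, 283.9, 20.2, 17.6], 0.65)]
clip_right [([307.3, 178.9, 28.2, 21.4], 0.9)]
[[321.3, 188.7], [321.3, 198.3], [321.3, 292.7], [321.3, 300.6]] [[321.3, 219.5], [321.3, 276.7], [321.3, 200.6], [321.3, 290.2]]
```

View pics/w4c.png

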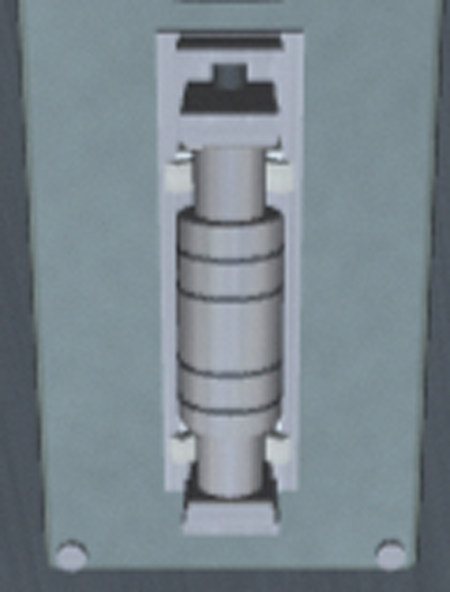

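The wrist crop shows the roller lying straight in both V rests, with both ends under the clip noses. Clip tops are at rows about 190–199 and 293–302, the same spacing as before, so the clips have sprung back. The gripper is clear, so I'm handing in.

```bash
python3 -c "
from plant import *
print(close_job())"
```

```text
the job is handed in; nothing more can be done
None
```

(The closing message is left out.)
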